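# Lock the swivel, open the filter housing and present the filter plate

### The arm

A 6-joint arm with a two-finger parallel gripper is mounted at the origin on a cart in front of the work surface, level with it; the furniture and walls round the work are solid. World frame = base frame: x ahead of the robot, y to its left, z up, the work surface at z = 0. Lengths are in m, angles in rad, forces in N, time in s.
With the tool pointing down it reaches from about 0.25 to 0.8 m from the base axis. Payload 3.9 kg.
Tool frame: the origin (TCP) lies at the very end of the fingers, on their centre line; the grasp point (between the pads) lies 19 mm behind it; z points along the fingers, y is the line along which they close (so a half turn about z gives the same grasp; the last joint's range is limited). The gripper opens to 85 mm and grips with 20 to 120 N. Pads are 22 mm wide; open, the fingers measure 114 mm over their backs; the gripper's body (76 mm by 85 mm) begins 54 mm behind the grasp point. The pads swing forward as they close: fully open they stand 13 mm farther back than shut.
Start: joints at [-1.333, 0.26, -0.138, 1.173, 0, 1.571], TCP at [0.124, -0.51, 0.194] pointing down, gripper open.
Joint ranges: [-2.78, 2.78], [-0.83, 1.72], [-1.28, 1.37], [-1.9, 2.12], [-1.57, 1.48], [-3.14, 3.14]. Speed limits (rad/s): [2.57, 2.57, 3.14, 3.14, 3.14, 3.14].

### API

Orientations are given as a unit quaternion [x, y, z, w].
In Python, from bench import arm gives the robot as it stands.
- The arm moves only by the tool servo_tool, never from a script. Its argument "increments" is a list of rows, each an object with "hand": the closure, from -1 (fully open) to 1 (shut); "delta_pos": the shift along the tool's x, y, z in mm, a list of three; "turn": the turn, a rotation vector about the tool's x, y, z in rad, a list of three. In form: [{"hand": hand, "delta_pos": [tx, ty, tz], "turn": [ax, ay, az]}, ...]. A call has 1 to 20 rows; each row is the pose to reach, as a shift and turn from the pose commanded when the call began, along the tool's axes at that moment; what a row does not reach only later rows make up. A row lasts 1/12 s, in which the tool goes at most 41.7 mm and 7.16 degrees, less where a joint would pass 70% of its speed; a pose out of reach is approached as far as the arm can. A call with a gripper value outside its range is refused whole. The fingers move at their own pace and stop on an object; the grip force is fixed at half the most. Time passes only in rows, so rows that repeat a pose let the fingers close. It gives the time, the measured TCP pose, the force, the opening and the grip force at its end, in the units of the state.
- arm.sense(): the state, without advancing time (a new reading comes with each control period).
- arm.camera(name): name is "scene" or "side" or "wrist"; returns the picture (400x640x3 uint8, blue, green, red); there is no depth.
- arm.camera_info(name): a dict with "fx", "fy", "cx", "cy" (pixels), "world_from_camera" (4x4, takes a point from camera to world coordinates); the wrist camera has in their place "hand_eye" (4x4, takes a point from camera to tool coordinates, whose origin is the TCP and whose axes are the flange's). Camera axes: x right, y up, looking along -z (the intrinsics and any distortion apply to the point x, -y, -z); pixel columns grow to the right and rows downward; lengths in m; the calibration is good to about 2 mm. The wrist camera is an equidistant fisheye: a pixel r from the principal point sees the ray r / f radians off the axis. A picture is of the moment at which its call begins: read the wrist's pose just before it. camera_info takes no time and is no camera call.
- arm.close_job(): hands the job in; it is judged then, once.
The state is a dict: "time_s": time; "q": joint angles; "dq": joint speeds; "joint_efforts": joint torques, N m; "position": TCP position; "ee_rot": TCP orientation; "contact_force": force on the tool from outside, world axes, zero at the start; "ft_torque": the same for the moment, N m; "width": finger opening in m; "grip_force": force on a finger pad.
Only numpy, scipy, OpenCV 4.12 (cv2) and the standard library are available. Lean on these libraries where they do the work, as an engineer would, in place of code of your own. Each camera call takes 0.05 s, during which the arm holds its last target. There are 200 camera calls.

### The job

The filter housing turns on a swivel, so lock it first: take the steel locking pin out of its white stand and drop it fully home through the bush on the plate beside the housing, and leave it there. Then swing the cover right open by its bar so that it stays open, draw the hidden filter plate up out of its slot, and hold it upright over the middle of the inspection light plate, its lower edge about 10 cm above it. Finish while still holding it there, and do not disturb the small bottle, the vial or the dish.

Things in the scene. Friction and masses are not known exactly. Their poses are not given: they have to be found in the camera images.
- filter_base: fixed dark base plate of the housing, 14 mm thick; origin on the worktop under the housing's middle (plate: x +-65, y -120 to +50 mm); x from the front (bar side) to the hinge, -y to the bush. On it: swivel plate (top z = 27 mm) and, centred, a grey block 100 (x) x 62 (y) mm, top at z = 67 mm, with one slot 75 (x) x 10 (y) mm, floor z = 29 mm, under the cover
- swivel (a joint): turn of the swivel plate, block and cover on the base, rad; 0 = the hole of the bush lines up with the hole of the base (it starts so); stiff (about 0.4 N m of friction), stops at +-0.1; the seated pin locks it
- bush_top (a point): centre of the hole's mouth in the steel bush, a 26 mm square boss on the swivel plate 85 mm to the -y side of the housing's middle; its top is 41 mm above the worktop. Hole 13 mm wide, straight down through bush and swivel plate into the base, 39 mm deep
- cover (a joint): angle of the cover about its hinge, rad; 0 = shut, 1.9 = fully open against its stop; it falls shut if let go below about 1.2 and falls open to the stop from beyond
- cover_hinge (a point): point on the hinge line of the cover, 52 mm behind (+x of filter_base) the housing's middle, 68 mm above the worktop; the hinge runs along y of filter_base
- cover_bar (a point): middle of the cover's round steel bar: 10 mm thick, parallel to the hinge, 60 mm free between its arms, 46 mm before the hood's front. Shut, it is 150 mm before and 24 mm above the hinge line, 92 mm above the worktop; it turns with the cover. Can be pinched from above and may turn between the fingers. Cover: grey hood 106 x 76 x 36 mm, 120 g, top at 104 mm
- filter_plate: framed glass plate hidden under the cover, 70 (x) x 6 (y) x 48 mm (z), 70 g, with a black grip tab on top, 30 (x) x 10 (y) mm; origin at the middle of its lower edge, tab from 48 to 69 mm above it, z up. At the start it stands in the slot, axes as filter_base, tab top 98 mm above the worktop and 31 mm above the block
- locking_pin: steel pin, shaft 10 mm thick, 38 mm long, chamfered foot; round head above, 18 mm thick, 30 mm high; 68 mm in all, 50 g; origin at the centre of its foot, z up along the pin. Starts standing in pin_stand, foot 5 mm above the worktop. Fully home, the head rests on the bush, the foot 38 mm below bush_top
- pin_stand: fixed white block 60 x 60 x 30 mm with one round hole 12 mm wide and 25 mm deep in its middle, holding the pin; origin at the centre of its underside
- light_plate: fixed inspection light plate, 110 x 110 mm black frame with a white top face, 12 mm high; origin at the centre of its underside
- reagent_bottle: bystander: small white plastic bottle with ribbed cap, 46 x 46 x 90 mm; origin at the centre of its underside
- vial: bystander: wide plastic vial with white screw cap, 51 x 51 x 97 mm; origin at the centre of its underside
- dish: bystander: closed petri dish, 92 mm across, 15 mm high; origin at the centre of its underside

How it is judged:
On the way, in this order (a step that is already met when the one before it is completed fails the run):
1. the locking pin is fully home through the bush (z of locking_pin in the frame of bush_top below -0.034 m and horizontal distance between locking_pin and bush_top below 0.005 m and angle between locking_pin's own z axis and vertical below 0.12 rad and value of joint cover below 0.3 rad), for 0.2 s.
2. the cover is open beyond 1.5 rad (z of locking_pin in the frame of bush_top below -0.034 m and horizontal distance between locking_pin and bush_top below 0.005 m and angle between locking_pin's own z axis and vertical below 0.12 rad and value of joint cover above 1.5 rad), for 0.2 s.
3. the filter plate is drawn up out of its slot, held in the fingers (all of step 2 and height (world z) of filter_plate above 0.075 m and contact force between the fingers and filter_plate above 0.5 N), for 0.1 s.
At the end, for the whole second after the job is handed in: Pin released and home (foot 34 mm or more below the bush top, within 5 mm of its axis, upright); cover open beyond 1.5 rad; fingers hold the filter plate still, upright to 0.17 rad, lower edge 50 to 150 mm above the light plate and within 35 mm of its middle, not touching it (all of step 2 and contact force between the fingers and locking_pin below 0.1 N and horizontal distance between filter_plate and light_plate below 0.035 m and height (world z) of filter_plate between 0.062 and 0.162 m and angle between filter_plate's own z axis and vertical below 0.17 rad and linear speed of filter_plate below 0.03 m/s and contact force between the fingers and filter_plate above 0.5 N and contact force between filter_plate and light_plate below 0.05 N); the arm keeps its last pose, push and grip.
It fails at once if a bystander (small bottle, vial, dish) is pushed more than 30 mm or tipped (distance of any of reagent_bottle, vial, dish from where it was at the start of the episode above 0.03 m or angle between any of reagent_bottle, vial, dish's own z axis and vertical above 0.35 rad).
It also fails if it takes over 72 s, if anything falls off the work surface, if the arm or the gripper's body presses on something with over 40 N, if the wrist force passes 120 N, or if a joint passes its speed limit or range.

## Working session

There is one attempt and no reset: what is moved stays moved. The work goes in short steps, Python scripts to look and compute and a tool call to move; the robot and the scene stay as the last step left them, time stands still between calls to the robot, and variables do not carry over. Pictures are saved under pics/ and viewed, at most 12 in all, crops included, and the job is handed in when it is done.

Besides the shell and the picture viewer there is one more tool, called as name(argument=value, ...) on one line, values as JSON. servo_tool: Moves the arm, as the interface text tells. Its arguments: {"type":"object","properties":{"increments":{"type":"array","items":{"type":"object","properties":{"hand":{"type":"number"},"delta_pos":{"type":"array","items":{"type":"number"}},"turn":{"type":"array","items":{"type":"number"}}}}}},"required":["increments"]}

```bash
ls; mkdir -p pics; python3 - <<'E'
from bench import arm
import cv2,numpy as np
s=arm.sense(); print(s['time_s'],s['position'],s['ee_rot'],s['width'])
for n in("scene","side","wrist"):
    cv2.imwrite(f"pics/{n}0.png",arm.camera(n)); i=arm.camera_info(n)
    print(n,{k:np.round(v,4).tolist() if not isinstance(v,str) else v for k,v in i.items()})
a=cv2.imread("pics/scene0.png");b=cv2.imread("pics/side0.png")
E
```

```text
pics
0.0 [ 0.1234858  -0.50950992  0.19307319] [ 9.92941639e-01  1.18600125e-01 -1.13864081e-04 -9.47618416e-04] 0.08517823448831299
scene {'fx': 400.0377, 'fy': 400.0377, 'cx': 322.8622, 'cy': 201.2042, 'world_from_camera': [[-0.0249, 0.5964, -0.8023, -0.2887], [-0.9996, -0.0015, 0.0299, 0.1024], [0.0166, 0.8027, 0.5961, 0.7182], [0.0, 0.0, 0.0, 1.0]]}
side {'fx': 519.4841, 'fy': 519.4841, 'cx': 319.202, 'cy': 203.8349, 'world_from_camera': [[0.961, 0.1571, -0.2276, 0.2228], [-0.2758, 0.6065, -0.7457, -0.9815], [0.0209, 0.7794, 0.6262, 0.9829], [0.0, 0.0, 0.0, 1.0]]}
wrist {'fx': 309.7069, 'fy': 309.7069, 'cx': 319.297, 'cy': 193.5611, 'hand_eye': [[0.0005, 0.9559, 0.2936, 0.0751], [1.0, -0.0003, -0.0005, -0.0001], [-0.0004, 0.2936, -0.9559, -0.1786], [0.0, 0.0, 0.0, 1.0]]}
```

View pics/scene0.png

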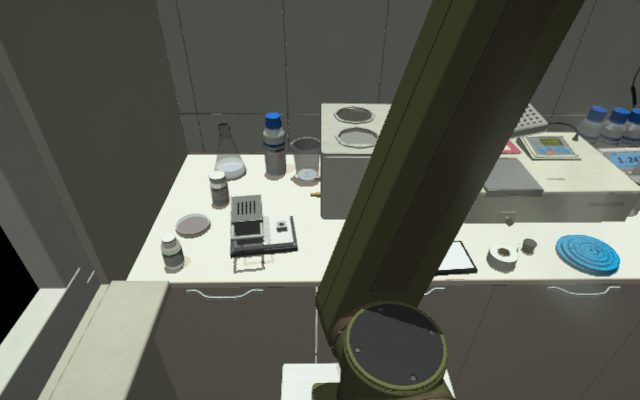

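View pics/side0.png

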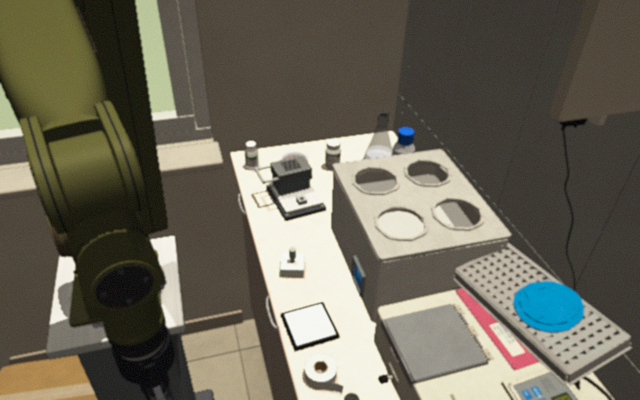

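The scene view shows the housing (cover ~(247,215), bush ~(282,227)), dish (193,225), bottle (172,252) and vial (219,188). The side view adds the pin and stand (292,260) and the light plate (309,325).

```bash
cat > h.py <<'E'
from bench import arm
import cv2,numpy as np
from scipy.spatial.transform import Rotation as R
def ray(n,u,v,s=None):
    i=arm.camera_info(n); x=(u-i['cx'])/i['fx']; y=(v-i['cy'])/i['fy']
    if n=='wrist':
        r=np.hypot(x,y); k=np.sin(r)/r if r>1e-9 else 1
        d=np.array([x*k,-y*k,-np.cos(r)])
        H=np.array(i['hand_eye']); T=np.eye(4); T[:3,:3]=R.from_quat(s['ee_rot']).as_matrix(); T[:3,3]=s['position']; M=T@H
    else: d=np.array([x,-y,-1.]); M=np.array(i['world_from_camera'])
    d=M[:3,:3]@d; return M[:3,3],d/np.linalg.norm(d)
def onz(n,u,v,z,s=None):
    o,d=ray(n,u,v,s); return o+d*(z-o[2])/d[2]
def tri(*rays):
    A=sum(np.eye(3)-np.outer(d,d) for o,d in rays); b=sum((np.eye(3)-np.outer(d,d))@o for o,d in rays)
    p=np.linalg.solve(A,b); return p,max(np.linalg.norm(np.cross(p-o,d)) for o,d in rays)
def totool(p,s):  # world point -> mm in tool axes from current TCP
    return R.from_quat(s['ee_rot']).inv().apply(np.asarray(p)-s['position'])*1000
E
python3 - <<'E'
from h import *
np.set_printoptions(precision=3,suppress=True)
print('pinhead',onz('side',292,251,.07),'stand',onz('side',292,262,.03),'light',onz('side',309,325,.012))
print('bush',onz('side',301,200,.041),onz('scene',282,227,.041))
print('dish',onz('scene',193,225,.015),'bot',onz('scene',173,262,.02),'vial',onz('scene',219,200,.02))
a=cv2.imread('pics/scene0.png')[165:285,140:310];b=cv2.imread('pics/side0.png')[130:230,230:350]
a=cv2.resize(a,None,fx=4,fy=4,interpolation=3);b=cv2.resize(b,(0,0),fx=4,fy=4,interpolation=3)
cv2.imwrite('pics/c1.png',a); cv2.imwrite('pics/c2.png',b)
E
```

```text
pinhead [ 0.436 -0.059  0.07 ] stand [ 0.436 -0.058  0.03 ] light [ 0.429 -0.249  0.012]
bush [0.519 0.171 0.041] [0.51  0.178 0.041]
dish [0.551 0.422 0.015] bot [0.406 0.435 0.02 ] vial [0.658 0.37  0.02 ]
```

View pics/c1.png

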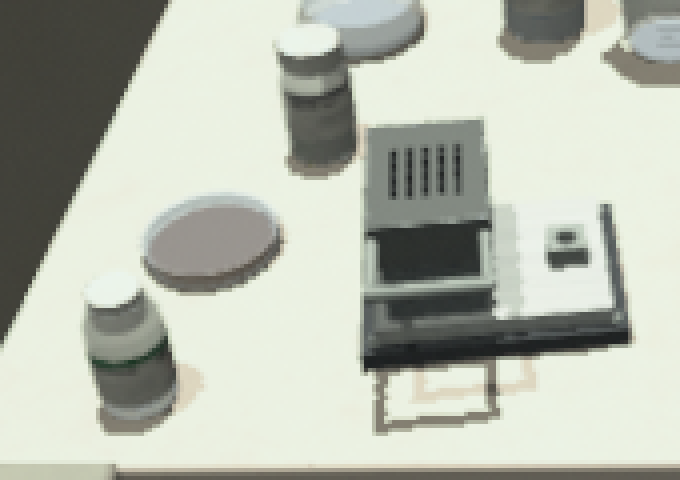

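The crop shows the bush hole at scene (281.8,224.2) and the bar from (230.5,237.5) to (263.8,235.8). The housing is close to world-aligned. I'll move above the pin with the fingers closing along x.

servo_tool(increments=[{"hand": -1, "delta_pos": [410, -365, 0], "turn": [0, 0, -1.333]}, {"hand": -1, "delta_pos": [410, -365, 0], "turn": [0, 0, -1.333]}, {"hand": -1, "delta_pos": [410, -365, 0], "turn": [0, 0, -1.333]}, {"hand": -1, "delta_pos": [410, -365, 0], "turn": [0, 0, -1.333]}, {"hand": -1, "delta_pos": [410, -365, 0], "turn": [0, 0, -1.333]}, {"hand": -1, "delta_pos": [410, -365, 0], "turn": [0, 0, -1.333]}, {"hand": -1, "delta_pos": [410, -365, 0], "turn": [0, 0, -1.333]}, {"hand": -1, "delta_pos": [410, -365, 0], "turn": [0, 0, -1.333]}, {"hand": -1, "delta_pos": [410, -365, 0], "turn": [0, 0, -1.333]}, {"hand": -1, "delta_pos": [410, -365, 0], "turn": [0, 0, -1.333]}, {"hand": -1, "delta_pos": [410, -365, 0], "turn": [0, 0, -1.333]}, {"hand": -1, "delta_pos": [410, -365, 0], "turn": [0, 0, -1.333]}, {"hand": -1, "delta_pos": [410, -365, 0], "turn": [0, 0, -1.333]}, {"hand": -1, "delta_pos": [410, -365, 0], "turn": [0, 0, -1.333]}, {"hand": -1, "delta_pos": [410, -365, 0], "turn": [0, 0, -1.333]}, {"hand": -1, "delta_pos": [410, -365, 0], "turn": [0, 0, -1.333]}, {"hand": -1, "delta_pos": [410, -365, 0], "turn": [0, 0, -1.333]}, {"hand": -1, "delta_pos": [410, -365, 0], "turn": [0, 0, -1.333]}, {"hand": -1, "delta_pos": [410, -365, 0], "turn": [0, 0, -1.333]}])

```text
time_s: 1.73
position: [0.4353, -0.0602, 0.1939]
ee_rot: [0.708, 0.706, -0.0, -0.0]
contact_force: [0.8, -0.4, -0.3]
width: 0.0855
grip_force: 0.0
```

```bash
python3 - <<'E'
from h import *
s=arm.sense(); print(s['time_s'],s['position'],s['ee_rot'],s['q'])
for n in ('wrist','scene','side'): cv2.imwrite(f'pics/{n}1.png',arm.camera(n))
import json; json.dump({k:np.array(v).tolist() for k,v in s.items()},open('s1.json','w'))
E
```

```text
1.7333 [ 0.43532962 -0.06015205  0.19392842] [ 7.08016551e-01  7.06195815e-01 -1.80707539e-04 -4.78256494e-05] [-1.37119202e-01  1.14075312e-01 -3.24731306e-01  1.13228448e+00
 -2.29957649e-04  1.43625207e+00]
```

View pics/wrist1.png

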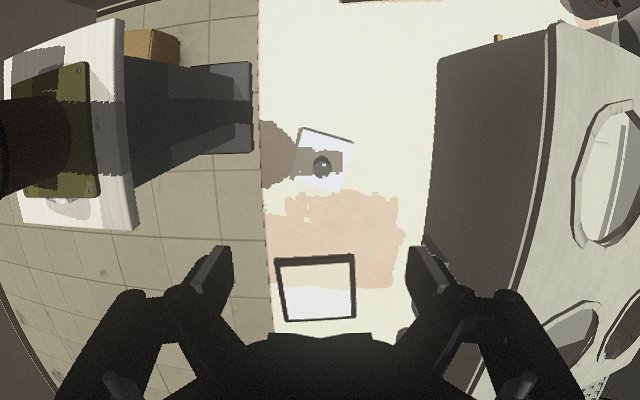

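The wrist view shows the pin head at about (322,166) on the white stand, the light plate at corners (275,258)–(355,320), and the box side at column 435.

```bash
python3 - <<'E'
from h import *
import json; s=json.load(open('s1.json')); np.set_printoptions(precision=4,suppress=True)
w=cv2.imread('pics/wrist1.png')
c=w[120:200,280:365]; g=cv2.cvtColor(c,6)
m=(g<75).astype(np.uint8)
n,l,st,ce=cv2.connectedComponentsWithStats(m)
for i in range(1,n):
    if st[i,4]>20: print('wrist dark',st[i]+np.array([280,120,0,0,0]),ce[i]+[280,120])
sd=cv2.imread('pics/side1.png'); g=cv2.cvtColor(sd[235:280,275:310],6); print(g[:, ::1][5:30:2,5:30])
print('pin z.073',onz('wrist',322,166,.073,s),'z.043',onz('wrist',322,166,.043,s))
print('side top',onz('side',292,249,.073))
print('tri',tri(ray('wrist',322,166,s),ray('side',292.5,251)))
print('light',np.mean([onz('wrist',*p,.012,s) for p in((275,259),(354,255),(355,318),(284,321))],axis=0))
print('box',onz('wrist',428,235,0,s),onz('wrist',438,60,0,s),'bush',onz('scene',281.75,224.2,.041),'bar',[onz('scene',u,v,.092) for u,v in((230.5,237.5),(263.8,235.8))])
E
```

```text
[[244 245 244 244 244 243 243 242 242 243 243 244 244 244 244 243 244 244
  244 244 244 242 244 243 243]
 [244 244 244 243 243 243 244 243 243 242 244 243 242 243 243 243 244 244
  244 243 242 242 244 242 243]
 [244 244 243 243 244 245 243 244 243 245 244 243 243 244 243 243 243 242
  243 243 243 243 243 242 242]
 [244 244 245 243 244 244 244 244 244 242 235 227 224 224 231 241 244 244
  243 242 241 242 243 243 244]
 [243 244 243 245 244 243 244 244 235 188 142 126 126 119 140 192 233 243
  243 244 243 244 245 243 244]
 [243 243 243 244 244 244 245 244 228 156  92  93 114 131 135 170 229 242
  244 242 244 243 244 243 244]
 [242 242 244 245 245 245 246 246 231 147  75  64  72  77  90 143 222 245
  244 245 244 244 243 244 244]
 [243 245 246 246 247 246 247 249 235 156  72  57  59  56  69 138 220 248
  249 247 246 247 247 246 243]
 [244 245 248 248 247 245 246 245 229 161  79  58  55  55  63 106 169 208
  215 223 236 244 246 242 240]
 [240 232 219 212 198 171 160 161 152 133  91  62  58  57  76 104 128 138
  140 149 182 231 244 241 239]
 [230 185 152 140 137 137 140 140 138 129  99  72  58  56  70  95 118 133
  136 137 156 206 240 242 238]
 [181 142 134 140 139 143 138 144 139 125  99  77  72  72  67  78 100 129
  163 164 165 188 222 231 226]
 [173 140 136 137 140 139 135 138 139 141 163 193 214 199 191 208 218 235
  246 244 242 244 244 239 228]]
pin z.073 [ 0.4382 -0.0488  0.073 ] z.043 [ 0.4385 -0.0552  0.043 ]
side top [ 0.437  -0.0554  0.073 ]
tri (array([ 0.4387, -0.0513,  0.0617]), np.float64(0.0004226524501984863))
light [ 0.4319 -0.2386  0.012 ]
box [ 0.5854 -0.1599  0.    ] [0.5823 0.0725 0.    ] bush [0.5216 0.179  0.041 ] bar [array([0.413 , 0.2895, 0.092 ]), array([0.4185, 0.2128, 0.092 ])]
```

```bash
python3 - <<'E'
import cv2
a=cv2.imread('pics/wrist1.png')[115:205,270:370];b=cv2.imread('pics/side1.png')[150:290,240:340]
a=cv2.resize(a,None,fx=4,fy=4,interpolation=3);b=cv2.resize(b,None,fx=4,fy=4,interpolation=3)
a=cv2.copyMakeBorder(a,0,b.shape[0]-a.shape[0],0,0,0); cv2.imwrite('pics/c3.png',cv2.hconcat([a,b])); 
E
```

```text
(no output)
```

View pics/c3.png

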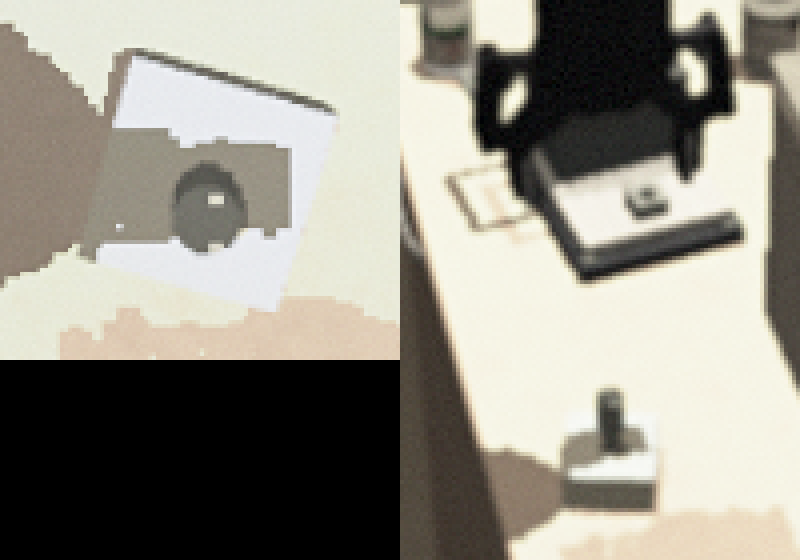

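The pin head top is at wrist (322.5,169.3) and side (292.5,248.6), which agree at about (0.438,-0.056). In the side view the bush hole is at about (301.5,198). Now I'll descend and grip.

servo_tool(increments=[{"hand": -0.3, "delta_pos": [4, 3, 40], "turn": [0, 0, 0]}, {"hand": -0.3, "delta_pos": [4, 3, 80], "turn": [0, 0, 0]}, {"hand": -0.3, "delta_pos": [4, 3, 115], "turn": [0, 0, 0]}, {"hand": -0.3, "delta_pos": [4, 3, 135], "turn": [0, 0, 0]}, {"hand": -0.3, "delta_pos": [4, 3, 148], "turn": [0, 0, 0]}, {"hand": -0.3, "delta_pos": [4, 3, 148], "turn": [0, 0, 0]}, {"hand": 1, "delta_pos": [4, 3, 148], "turn": [0, 0, 0]}, {"hand": 1, "delta_pos": [4, 3, 148], "turn": [0, 0, 0]}, {"hand": 1, "delta_pos": [4, 3, 148], "turn": [0, 0, 0]}, {"hand": 1, "delta_pos": [4, 3, 148], "turn": [0, 0, 0]}, {"hand": 1, "delta_pos": [4, 3, 148], "turn": [0, 0, 0]}, {"hand": 1, "delta_pos": [4, 3, 148], "turn": [0, 0, 0]}, {"hand": 1, "delta_pos": [4, 3, 148], "turn": [0, 0, 0]}])

```text
time_s: 2.97
position: [0.4394, -0.0549, 0.0463]
ee_rot: [0.707, 0.707, 0.0, 0.0]
contact_force: [0.5, -0.6, -0.3]
width: -0.0003
grip_force: 0.0
```

```bash
python3 - <<'E'
from h import *
np.set_printoptions(precision=4,suppress=True)
print(arm.sense()['ft_torque'])
print(tri(ray('scene',281.75,224.2),ray('side',301.5,198)),onz('side',301.5,198,.041))
E
```

```text
[-0.0191 -0.0079  0.0201]
(array([0.5222, 0.1792, 0.0409]), np.float64(0.0002974905922383225)) [0.5224 0.1795 0.041 ]
```

The fingers closed on nothing, so I need a look.

```bash
python3 - <<'E'
from h import *
s=arm.sense(); print(s['time_s'],s['position'])
a=arm.camera('wrist')[60:300,200:440]; b=arm.camera('side')[210:300,240:340]
a=cv2.resize(a,(400,400));b=cv2.resize(b,(400,360),interpolation=3)
cv2.imwrite('pics/c4.png',cv2.hconcat([a,cv2.copyMakeBorder(b,0,40,0,0,0)]))
E
```

```text
2.9667 [ 0.43941303 -0.05494178  0.0462629 ]
```

View pics/c4.png

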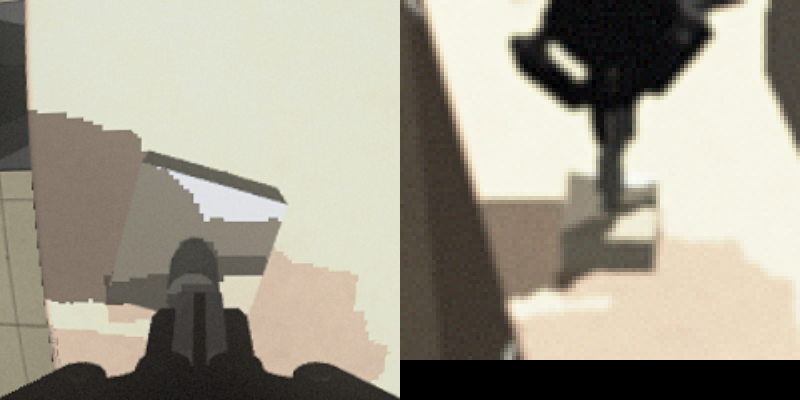

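```bash
python3 - <<'E'
from h import *
import json; np.set_printoptions(precision=4,suppress=True)
s=arm.sense(); s1=json.load(open('s1.json'))
sc=240/400
for nm,(u,v),z in (('far base edge',(195,239),.043),('left',(171,265),.07),('right',(218,265),.07),('band',(195,283),.073),('stand cornR',(286,204),.03),('stand cornL',(146,153),.03),('stand botL',(108,277),.0),('fingertip',(197,290),.0463)):
    print(nm,onz('wrist',200+u*sc,60+v*sc,z,s))
print('before: far base',onz('wrist',322,155.5,.043,s1),'near top',onz('wrist',322,178.3,.073,s1))
for p in((133,50),(337,113),(277,310),(95,258)): print('stand corner',onz('wrist',270+p[0]/4,115+p[1]/4,.03,s1))
# where is TCP in wrist image now
H=np.linalg.inv(np.array(arm.camera_info('wrist')['hand_eye']))
for t in ((0,0,0),(.011,0,0),(0,0,-.019)):
    c=H[:3,:3]@np.array(t)+H[:3,3]; d=np.array([c[0],-c[1],-c[2]]); th=np.arctan2(np.hypot(d[0],d[1]),d[2]); k=309.7*th/np.hypot(d[0],d[1]); uv=np.array([319.3+k*d[0],193.56+k*d[1]])
    print(t,uv,(uv-[200,60])/sc)
E
```

```text
far base edge [ 0.438  -0.0421  0.043 ]
left [ 0.4304 -0.0417  0.07  ]
right [ 0.4456 -0.0417  0.07  ]
band [ 0.4382 -0.0467  0.073 ]
stand cornR [ 0.4738 -0.032   0.03  ]
stand cornL [ 0.4192 -0.0119  0.03  ]
stand botL [ 0.3961 -0.0762  0.    ]
fingertip [ 0.4387 -0.0614  0.0463]
before: far base [ 0.4385 -0.0436  0.043 ] near top [ 0.4382 -0.0614  0.073 ]
stand corner [ 0.4179 -0.0143  0.03  ]
stand corner [ 0.4746 -0.0319  0.03  ]
stand corner [ 0.4585 -0.0893  0.03  ]
stand corner [ 0.4062 -0.0736  0.03  ]
(0, 0, 0) [318.9986 224.3218] [198.331  273.8697]
(0.011, 0, 0) [319.0012 207.7571] [198.3353 246.2618]
(0, 0, -0.019) [318.9762 237.2521] [198.2937 295.4201]
```

servo_tool(increments=[{"hand": -0.3, "delta_pos": [0, 0, 0], "turn": [0, 0, 0]}, {"hand": -0.3, "delta_pos": [0, 0, 0], "turn": [0, 0, 0]}, {"hand": -0.3, "delta_pos": [0, 0, 0], "turn": [0, 0, 0]}, {"hand": -0.3, "delta_pos": [0, 0, 0], "turn": [0, 0, 0]}, {"hand": -0.3, "delta_pos": [0, 0, 0], "turn": [0, 0, 0]}, {"hand": -0.3, "delta_pos": [0, 0, 0], "turn": [0, 0, 0]}, {"hand": -0.3, "delta_pos": [0, 0, 0], "turn": [0, 0, 0]}])

```text
time_s: 3.65
position: [0.4391, -0.0549, 0.0459]
ee_rot: [0.707, 0.707, -0.0, -0.0]
contact_force: [-0.8, -0.9, -0.3]
width: 0.0553
grip_force: 0.0
```

```bash
python3 - <<'E'
from h import *
s=arm.sense(); print(s['time_s'],s['position'],s['width'])
a=arm.camera('wrist')[120:280,220:420]; b=arm.camera('side')[215:285,250:330]
a=cv2.resize(a,(500,400),interpolation=3);b=cv2.resize(b,(300,262),interpolation=3)
cv2.imwrite('pics/c5.png',cv2.hconcat([a,cv2.copyMakeBorder(b,0,138,0,0,0)]))
E
```

```text
3.65 [ 0.43910852 -0.05492091  0.04587375] 0.05531450458880684
```

View pics/c5.png

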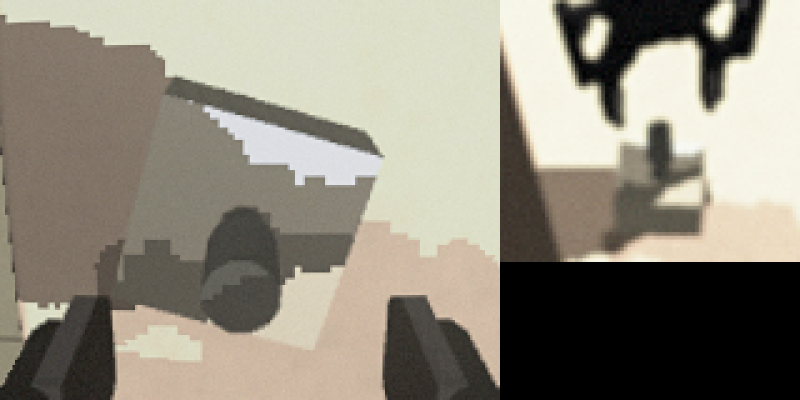

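```bash
python3 - <<'E'
from h import *
np.set_printoptions(precision=4,suppress=True)
s=arm.sense()
for nm,u,v in(('tipL',113,124),('tipR',710-500,109),('pintop',159,126),('pinbase',159,178)):
    o,d=ray('side',250+u*80/300,215+v*70/262); 
    for y in (-.0549,-.0523): print(nm,y,o+d*(y-o[1])/d[1])
# pin via wrist: top disc centre, blob
for (u,v),z in (((241,297),.073),((241,207),.043),((241,332),.073),((202,297),.073),((281,297),.073)):
    print(onz('wrist',220+u*.4,120+v*.4,z,s))
print('tri top',tri(ray('wrist',220+241*.4,120+297*.4,s),ray('side',250+159*80/300,215+126*70/262)))
import json;s1=json.load(open('s1.json'))
print('tri 2 wrist, disc centres guess',tri(ray('wrist',220+241*.4,120+297*.4,s),ray('wrist',322.5,169.3,s1)))
print('near-top edges',tri(ray('wrist',220+241*.4,120+332*.4,s),ray('wrist',322,178.3,s1)))
E
```

```text
tipL -0.0549 [ 0.4068 -0.0549  0.0829]
tipL -0.0523 [ 0.4073 -0.0523  0.0804]
tipR -0.0549 [ 0.4736 -0.0549  0.0806]
tipR -0.0523 [ 0.4743 -0.0523  0.0781]
pintop -0.0549 [ 0.4381 -0.0549  0.0734]
pintop -0.0523 [ 0.4387 -0.0523  0.0709]
pinbase -0.0549 [ 0.4376 -0.0549  0.0241]
pinbase -0.0523 [ 0.4382 -0.0523  0.0214]
[ 0.4378 -0.052   0.073 ]
[ 0.4375 -0.0417  0.043 ]
[ 0.4377 -0.0606  0.073 ]
[ 0.4293 -0.0521  0.073 ]
[ 0.4464 -0.052   0.073 ]
tri top (array([ 0.4382, -0.0529,  0.0714]), np.float64(0.00043421309531631286))
tri 2 wrist, disc centres guess (array([ 0.4382, -0.0522,  0.0728]), np.float64(0.0004706963522718637))
near-top edges (array([ 0.438 , -0.062 ,  0.0705]), np.float64(0.0002581872932833552))
```

```bash
python3 - <<'E'
from h import *
np.set_printoptions(precision=4,suppress=True)
s=arm.sense()
print(tri(ray('wrist',220+92*.4,120+297*.4,s),ray('side',250+113*80/300,215+124*70/262)))
print(tri(ray('wrist',220+408*.4,120+297*.4,s),ray('side',250+210*80/300,215+109*70/262)))
E
```

```text
(array([ 0.407 , -0.05  ,  0.0784]), np.float64(0.000724615637875147))
(array([ 0.4741, -0.0508,  0.0765]), np.float64(0.0005659405467925779))
```

The fingertips triangulate to about z = 0.077 while the TCP reads 0.046. The real tips are therefore about 25–30 mm short of the reported TCP at this opening, and they closed above the pin head, whose top is at (0.438,-0.0525,0.072). I'll go lower and close again.

servo_tool(increments=[{"hand": -0.3, "delta_pos": [2.5, -1, 8], "turn": [0, 0, 0]}, {"hand": -0.3, "delta_pos": [2.5, -1, 16], "turn": [0, 0, 0]}, {"hand": -0.3, "delta_pos": [2.5, -1, 24], "turn": [0, 0, 0]}, {"hand": -0.3, "delta_pos": [2.5, -1, 24], "turn": [0, 0, 0]}, {"hand": 1, "delta_pos": [2.5, -1, 24], "turn": [0, 0, 0]}, {"hand": 1, "delta_pos": [2.5, -1, 24], "turn": [0, 0, 0]}, {"hand": 1, "delta_pos": [2.5, -1, 24], "turn": [0, 0, 0]}, {"hand": 1, "delta_pos": [2.5, -1, 24], "turn": [0, 0, 0]}, {"hand": 1, "delta_pos": [2.5, -1, 24], "turn": [0, 0, 0]}, {"hand": 1, "delta_pos": [2.5, -1, 24], "turn": [0, 0, 0]}, {"hand": 1, "delta_pos": [2.5, -1, 24], "turn": [0, 0, 0]}])

```text
time_s: 4.67
position: [0.4385, -0.0525, 0.0222]
ee_rot: [0.707, 0.707, 0.0, 0.0]
contact_force: [-0.3, 0.2, 2.6]
width: 0.0141
grip_force: 58.6
```

```bash
python3 - <<'E'
from h import *
s=arm.sense(); print(s['time_s'],s['position'],s['width'],s['grip_force'],s['ft_torque'])
w=arm.camera('wrist');sd=arm.camera('side');cv2.imwrite('pics/w6.png',w);cv2.imwrite('pics/s6.png',sd)
a=cv2.resize(w[150:310,260:380],(420,560),interpolation=3);b=cv2.resize(sd[215:285,265:320],(380,484),interpolation=3)
cv2.imwrite('pics/c6.png',cv2.hconcat([a,cv2.copyMakeBorder(b,0,76,0,0,0)]))
E
```

```text
4.6667 [ 0.43853192 -0.05247825  0.02223863] 0.014101507192276623 58.55070769786835 [-0.03499898  0.08322276 -0.08180992]
```

View pics/c6.png

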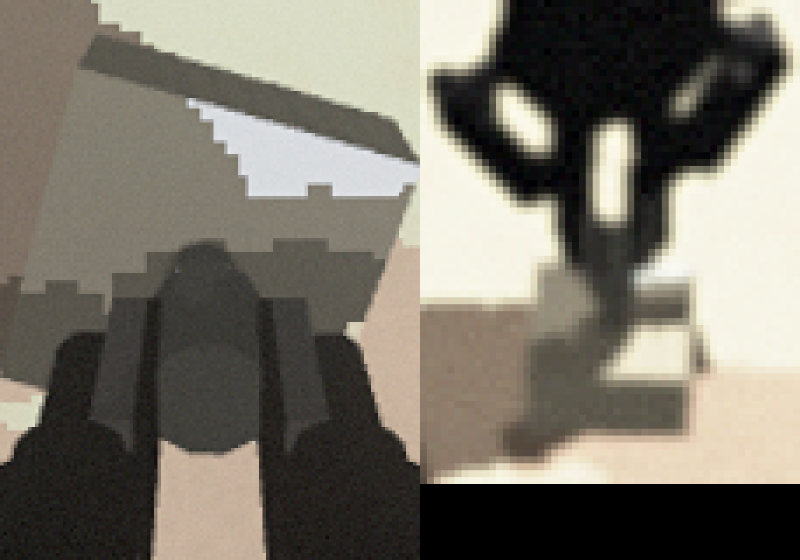

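The wrist view shows the head centred between the fingers, held over roughly its upper half. That is a good grip, so I'll lift and carry it above the bush.

servo_tool(increments=[{"hand": 1, "delta_pos": [0, 0, -15], "turn": [0, 0, 0]}, {"hand": 1, "delta_pos": [0, 0, -35], "turn": [0, 0, 0]}, {"hand": 1, "delta_pos": [0, 0, -60], "turn": [0, 0, 0]}, {"hand": 1, "delta_pos": [0, 0, -80], "turn": [0, 0, 0]}, {"hand": 1, "delta_pos": [20, 8, -80], "turn": [0, 0, 0]}, {"hand": 1, "delta_pos": [50, 18, -80], "turn": [0, 0, 0]}, {"hand": 1, "delta_pos": [85, 30, -80], "turn": [0, 0, 0]}, {"hand": 1, "delta_pos": [120, 43, -80], "turn": [0, 0, 0]}, {"hand": 1, "delta_pos": [155, 56, -80], "turn": [0, 0, 0]}, {"hand": 1, "delta_pos": [190, 69, -80], "turn": [0, 0, 0]}, {"hand": 1, "delta_pos": [215, 78, -80], "turn": [0, 0, 0]}, {"hand": 1, "delta_pos": [232, 84, -80], "turn": [0, 0, 0]}, {"hand": 1, "delta_pos": [232, 84, -80], "turn": [0, 0, 0]}, {"hand": 1, "delta_pos": [232, 84, -80], "turn": [0, 0, 0]}])

```text
time_s: 5.93
position: [0.5218, 0.1801, 0.1013]
ee_rot: [0.706, 0.708, -0.001, -0.0]
contact_force: [0.0, -1.5, -0.7]
width: 0.0142
grip_force: 58.8
```

```bash
python3 - <<'E'
from h import *
import json
s=arm.sense(); print(s['time_s'],s['position'],s['ee_rot'],s['width'],s['grip_force'])
json.dump({k:np.array(v).tolist() for k,v in s.items()},open('s7.json','w'))
w=arm.camera('wrist');sd=arm.camera('side');sc=arm.camera('scene')
for n,i in(('w',w),('s',sd),('c',sc)): cv2.imwrite(f'pics/{n}7.png',i)
a=cv2.resize(w[60:300,190:450],(520,480),interpolation=3)
b=cv2.resize(sd[155:225,265:335],(280,280),interpolation=3); c=cv2.resize(sc[180:250,240:310],(280,280),interpolation=3)
cv2.imwrite('pics/c7.png',cv2.hconcat([cv2.copyMakeBorder(a,0,80,0,0,0),cv2.vconcat([b,c])]))
E
```

```text
5.9333 [0.52180893 0.18013923 0.10126757] [ 7.06469298e-01  7.07743384e-01 -6.52168921e-04 -9.13202209e-05] 0.014209553684964914 58.844311237335205
```

View pics/c7.png

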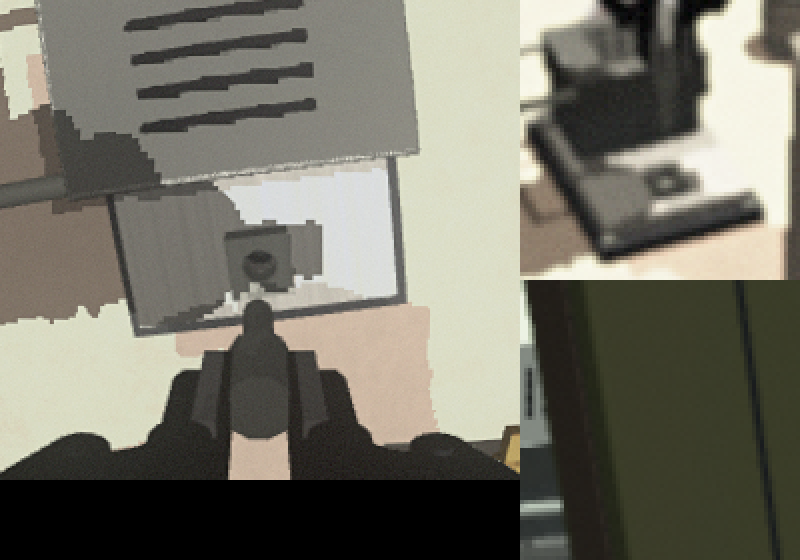

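The wrist view shows the bush hole at crop (260,266), i.e. pixel (320,193). The pin shaft foot is at crop (258,302–312), and the base plate edges are visible.

```bash
python3 - <<'E'
from h import *
import json; np.set_printoptions(precision=4,suppress=True)
s=json.load(open('s7.json')); w=cv2.imread('pics/w7.png'); g=cv2.cvtColor(w,6)
c=g[180:208,300:340]; print(c[::2,::2]) 
P=lambda u,v,z: onz('wrist',190+u/2,60+v/2,z,s)
print('hole',P(260,266,.041), 'tool mm',totool(P(260,266,.041),s))
print('boss corners',P(224,232,.041),P(290,226,.041),P(296,292,.041),P(232,295,.041))
for z in(.085,.08): print('shaft far tip edge',P(258,300,z),'L',P(244,318,z),'R',P(273,318,z))
print('headtop ctr',P(259,407,.152),totool(P(259,407,.152),s))
e=[P(135,333,.014),P(405,302,.014)];h=[P(163,192,.068),P(419,152,.068)]
for a,b in(e,h): print(a,b,np.degrees(np.arctan2(b[1]-a[1],b[0]-a[0])),np.linalg.norm(b-a))
x,y=P(136,320,.014),P(112,200,.014);print('left edge',x,y,np.degrees(np.arctan2(y[1]-x[1],y[0]-x[0])))
x,y=P(405,290,.014),P(395,160,.014);print('right edge',x,y,np.degrees(np.arctan2(y[1]-x[1],y[0]-x[0])))
E
```

```text
[[122  87  86  92 100  97  98  96  91  95  98 102  99  99 102  98  98  92
  124 119]
 [118 100  94  96  98  91  96 100  95  96  97  95  96  99  99  97  99  95
  123 115]
 [120 106  97  98  97  95  94  96 100  88  94  97  96  96 101  99  98  92
  122 119]
 [115 106  97  96  95  93  94  92  60  61  62  63  84 101 102 100  97  94
  127 119]
 [118 114  94  98  98  96  77  47  46  46  50  57  50  81  97  99 101  95
  123 120]
 [116 113  90  97  98  98  80  72  60  47  51  50  62  86  91 103 100  91
  125 116]
 [117 113  95  96  94  92  75  70  80  72  75  84  80  77  88 101  98  96
  112 121]
 [117 115  96  97  94  94  67  67  73  74  77  79  71  67  86 100  98  97
   95 120]
 [112 115 100  98  98 100  79  65  72  72  80  72  71  65  92  99 100  96
   89 115]
 [118 118 102  98  99  97  87  74  63  69  70  65  72  91  94 101 101  99
  131 227]
 [113 118 109  92  97  99  95  89  74  74  75  82  94 103  99 100  97  99
  129 224]
 [115 116 117  93  93  96  95 110 182 167  85  70  72  76  91  99  99  96
  107 217]
 [109 117 115 100  97  95  96 103 183 167 156 105  76  74  76  72  70 163
  186 196]
 [105 143 210 125  93 163 176 142 160 156 151 143 145 144 144 146 148 170
  173 196]]
hole [0.5225 0.1821 0.041 ] tool mm [ 2.0319  0.7707 60.2652]
boss corners [0.5082 0.1962 0.041 ] [0.5344 0.1987 0.041 ] [0.5373 0.171  0.041 ] [0.5111 0.1697 0.041 ]
shaft far tip edge [0.5218 0.1837 0.085 ] L [0.5171 0.1772 0.085 ] R [0.5269 0.1772 0.085 ]
shaft far tip edge [0.5218 0.1819 0.08  ] L [0.5169 0.1752 0.08  ] R [0.527  0.1752 0.08  ]
headtop ctr [0.5221 0.1813 0.152 ] [  1.1101   0.274  -50.7336]
[0.4636 0.1406 0.014 ] [0.5902 0.1565 0.014 ] 7.151688072286951 0.1276395207460224
[0.4885 0.2174 0.068 ] [0.5779 0.2322 0.068 ] 9.450081786334781 0.09066110595711736
left edge [0.4645 0.1472 0.014 ] [0.4567 0.2044 0.014 ] 97.7791248043414
right edge [0.5898 0.1624 0.014 ] [0.5815 0.2225 0.014 ] 97.87621401340175
```

servo_tool(increments=[{"hand": 1, "delta_pos": [2, 0.6, 10], "turn": [0, 0, 0]}, {"hand": 1, "delta_pos": [2, 0.6, 25], "turn": [0, 0, 0]}, {"hand": 1, "delta_pos": [2, 0.6, 37], "turn": [0, 0, 0]}, {"hand": 1, "delta_pos": [2, 0.6, 41], "turn": [0, 0, 0]}, {"hand": 1, "delta_pos": [2, 0.6, 43], "turn": [0, 0, 0]}, {"hand": 1, "delta_pos": [2, 0.6, 45], "turn": [0, 0, 0]}, {"hand": 1, "delta_pos": [2, 0.6, 47], "turn": [0, 0, 0]}, {"hand": 1, "delta_pos": [2, 0.6, 48], "turn": [0, 0, 0]}, {"hand": 1, "delta_pos": [2, 0.6, 48], "turn": [0, 0, 0]}])

```text
time_s: 6.83
position: [0.523, 0.1816, 0.0541]
ee_rot: [0.707, 0.707, 0.0, 0.0]
contact_force: [0.1, -0.6, -0.3]
width: 0.0142
grip_force: 58.8
```

servo_tool(increments=[{"hand": 1, "delta_pos": [0, 0, 3], "turn": [0, 0, 0]}, {"hand": 1, "delta_pos": [0, 0, 6], "turn": [0, 0, 0]}, {"hand": 1, "delta_pos": [0, 0, 9], "turn": [0, 0, 0]}, {"hand": 1, "delta_pos": [0, 0, 9], "turn": [0, 0, 0]}])

```text
time_s: 7.17
position: [0.5222, 0.1814, 0.0442]
ee_rot: [0.707, 0.707, -0.001, -0.0]
contact_force: [-0.2, -0.0, -1.3]
width: 0.0139
grip_force: 58.8
```

servo_tool(increments=[{"hand": 1, "delta_pos": [0, 0, 4], "turn": [0, 0, 0]}, {"hand": 1, "delta_pos": [0, 0, 8], "turn": [0, 0, 0]}, {"hand": 1, "delta_pos": [0, 0, 12], "turn": [0, 0, 0]}, {"hand": 1, "delta_pos": [0, 0, 16], "turn": [0, 0, 0]}, {"hand": 1, "delta_pos": [0, 0, 19], "turn": [0, 0, 0]}, {"hand": 1, "delta_pos": [0, 0, 21], "turn": [0, 0, 0]}, {"hand": 1, "delta_pos": [0, 0, 21], "turn": [0, 0, 0]}])

```text
time_s: 7.75
position: [0.5223, 0.1814, 0.0233]
ee_rot: [0.707, 0.707, -0.0, -0.0]
contact_force: [-0.2, 0.2, -0.8]
width: 0.0142
grip_force: 58.8
```

servo_tool(increments=[{"hand": 1, "delta_pos": [0, 0, 2], "turn": [0, 0, 0]}, {"hand": 1, "delta_pos": [0, 0, 2.5], "turn": [0, 0, 0]}, {"hand": -0.2, "delta_pos": [0, 0, 2.5], "turn": [0, 0, 0]}, {"hand": -0.2, "delta_pos": [0, 0, 2.5], "turn": [0, 0, 0]}, {"hand": -0.2, "delta_pos": [0, 0, 2.5], "turn": [0, 0, 0]}, {"hand": -0.2, "delta_pos": [0, 0, 2.5], "turn": [0, 0, 0]}, {"hand": -0.2, "delta_pos": [0, 0, 2.5], "turn": [0, 0, 0]}, {"hand": -0.2, "delta_pos": [0, 0, -20], "turn": [0, 0, 0]}, {"hand": -0.2, "delta_pos": [0, 0, -55], "turn": [0, 0, 0]}, {"hand": -0.2, "delta_pos": [0, 0, -90], "turn": [0, 0, 0]}, {"hand": -0.2, "delta_pos": [0, 0, -125], "turn": [0, 0, 0]}, {"hand": -0.2, "delta_pos": [0, 0, -125], "turn": [0, 0, 0]}])

```text
time_s: 8.75
position: [0.5275, 0.1832, 0.1563]
ee_rot: [0.707, 0.707, 0.006, 0.003]
contact_force: [0.5, -0.1, -0.4]
width: 0.051
grip_force: 0.0
```

```bash
python3 - <<'E'
from h import *
import json; np.set_printoptions(precision=4,suppress=True)
s=arm.sense(); print(s['time_s'],s['position'],s['ee_rot'],s['width'])
json.dump({k:np.array(v).tolist() for k,v in s.items()},open('s8.json','w'))
w=arm.camera('wrist');sd=arm.camera('side');sc=arm.camera('scene')
for n,i in(('w',w),('s',sd),('c',sc)): cv2.imwrite(f'pics/{n}8.png',i)
g=cv2.cvtColor(sd,6); print(g[178:206:1,290:314:1])
g=cv2.cvtColor(w,6); print('wrist'); print(g[150:250:4,280:360:4])
E
```

```text
8.75 [0.5275 0.1832 0.1563] [0.7071 0.7071 0.0057 0.0028] 0.05100829980507035
[[ 43  39  41  39  38  43  37  46  39  42  40  37  37  34  42  38  40  42
   41  61  98 148 213 241]
 [ 38  35  38  38  42  43  39  40  39  40  39  41  38  41  44  39  39  43
   54  95 160 211 238 243]
 [ 39  40  40  36  40  43  42  42  39  40  41  44  42  36  42  40  37  40
   57 119 196 238 245 245]
 [ 36  40  42  41  40  35  42  43  40  38  45  44  44  41  43  39  42  40
   62 131 212 246 246 244]
 [ 40  40  46  41  44  42  36  42  41  36  44  43  45  43  42  43  42  37
   57 129 211 243 246 245]
 [ 41  44  42  39  43  38  44  43  38  47  41  45  42  41  44  42  41  38
   58 126 207 243 246 244]
 [ 39  37  44  41  44  42  44  46  38  39  44  42  46  39  40  38  38  35
   56 120 199 242 246 244]
 [ 42  38  37  42  43  44  42  39  45  39  41  42  42  43  45  45  43  37
   52 109 188 235 243 245]
 [ 43  49  42  39  42  40  38  40  45  40  43  40  44  37  41  35  37  39
   52 115 183 228 241 243]
 [ 47  39  41  41  43  40  41  40  42  40  53  55  50  50  45  45  47  59
   83 136 188 220 233 239]
 [ 39  44  3
[... 3238 characters left out ...]
 189 184
  187 190]
 [209 187 187 188 186 189 188 189 185 188 186 184 185 181 187 188 190 189
  188 186]
 [214 181 185 186 183 184 187 188 190 185 189 186 185 181 186 184 187 189
  184 189]
 [210 185 188 187 190 213 217 182 192 187 187 185 185 185 184 185 183 188
  186 189]
 [214 214 206 204 214 212 216 215 185 189 190 187 184 182 184 183 184 184
  182 188]
 [212 212 210 212 211 212 214 215 214 188 187 184 183 187 186 185 184 186
  187 187]
 [209 209 211 209 212 216 212 215 213 184 185 186 184 186 183 185 185 185
  190 188]
 [214 211 213 213 216 213 214 215 212 186 189 189 188 187 186 187 190 185
  189 186]
 [210 213 212 214 214 211 215 217 214 187 187 184 188 186 190 187 188 184
  190 190]]
```

```bash
python3 - <<'E'
from h import *
import json; np.set_printoptions(precision=4,suppress=True)
s=arm.sense(); print(s['position'],s['ee_rot'],np.abs(s['dq']).max())
w=arm.camera('wrist');sd=arm.camera('side')
cv2.imwrite('pics/w9.png',w);g=cv2.cvtColor(w,6);print(g[160:206:2,290:336:2])
o,d=ray('side',301.7,190.5);print('side at y=.1815',o+d*(.1815-o[1])/d[1])
s=arm.sense()
for v in(190,186): print(tri(ray('wrist',312,v,s),ray('side',301.7,190.5)))
a=cv2.resize(w[60:300,190:450],(520,480),interpolation=3);b=cv2.resize(sd[155:225,265:335],(280,280),interpolation=3)
cv2.imwrite('pics/c9.png',cv2.hconcat([a,cv2.copyMakeBorder(b,0,200,0,0,0)]))
E
```

```text
[0.5229 0.1816 0.1491] [0.7071 0.7071 0.0004 0.0002] 0.04050842919085241
[[116 113 113 118 118 113 120 117 116 115 111 139 111 112 138 135 207 116
  119 117 122 117 115]
 [119 115 120 112 120 117 116 119 116 115 114 116 116 113 116 113 179 117
  107 108 117 118 118]
 [120 115 116 112 116 119 119 116 119 120 116 112 116 103  90  86  71  69
   70  70 107 124 117]
 [115 116 117 116 113 118 115  85  81  78  72  72  66  65  68  74  83 114
  187  95  96 122 121]
 [116 115 120 116 113 117 114  72  74  81  82  91  88  92 101 102  98  98
   96  94  92 122 119]
 [114 116 116 115 110 116 117  95  97  94  94  98  98  99  98 101  94 102
  101  98  93 122 121]
 [117 114 113 118 113 117 115  97 101  98  90  96  99  78  79  81  89 102
   97 100  91 121 120]
 [115 118 118 115 115 115 123  94  97  97  99  79  73  74  73  71  70  77
   96  95  95 125 117]
 [115 115 115 117 114 119 119 100  97  95  96  74  69  69  70  73  71  64
   84 101  94 120 120]
 [115 117 113 117 113 115 117 113  91  97  75  72  75  67  70  68  68  65
   70  91  98 121 119]
 [110 111 118 116 115 113 116 113  97  92  71  65  79  93
[... 680 characters left out ...]
 96  97 101  99
   95 209 217 218 218]
 [134 172 218 215 215 216 214 217 216 220 223 141  94  96  95  98  97 107
  182 219 218 216 218]
 [220 213 211 218 216 217 215 187 187 187 187 221 187 116 112 112 158 223
  219 216 213 214 203]
 [215 210 214 214 217 217 217 189 187 190 193 222 223 218 186 164 157 139
  131  98  93  91  83]
 [210 213 216 219 211 191 188 162 152 138 116 119  97  78  74  79  82  83
   85  85  90  79  76]
 [162 139 119  94  83  83  79  82  80  82  83  83  83  88  80  82  86  84
   99 107 121 138 165]]
side at y=.1815 [0.5235 0.1815 0.0669]
(array([0.519 , 0.1794, 0.0691]), np.float64(0.0038603059750148975))
(array([0.5193, 0.1823, 0.0669]), np.float64(0.004250349831758943))
```

servo_tool(increments=[{"hand": 0.2, "delta_pos": [20, -30, 0], "turn": [0, 0, -0.05]}, {"hand": 0.2, "delta_pos": [40, -62, 0], "turn": [0, 0, -0.1]}, {"hand": 0.2, "delta_pos": [60, -93, 0], "turn": [0, 0, -0.136]}, {"hand": 0.2, "delta_pos": [70, -108, 0], "turn": [0, 0, -0.136]}, {"hand": 0.2, "delta_pos": [70, -108, 0], "turn": [0, 0, -0.136]}, {"hand": 0.2, "delta_pos": [70, -108, 0], "turn": [0, 0, -0.136]}])

```text
time_s: 9.5
position: [0.4134, 0.2514, 0.1477]
ee_rot: [0.657, 0.754, -0.001, -0.0]
contact_force: [0.3, 0.4, 0.1]
width: 0.034
grip_force: 0.0
```

```bash
python3 - <<'E'
from h import *
import json; np.set_printoptions(precision=4,suppress=True)
s=arm.sense(); print(s['time_s'],s['position'],s['ee_rot'],s['width'],s['q'])
w=arm.camera('wrist');sd=arm.camera('side');sc=arm.camera('scene')
json.dump({k:np.array(v).tolist() for k,v in s.items()},open('s10.json','w'))
for n,i in(('w',w),('s',sd),('c',sc)): cv2.imwrite(f'pics/{n}10.png',i)
a=cv2.resize(w[60:300,190:450],(520,480),interpolation=3);b=cv2.resize(sd[155:225,265:335],(280,280),interpolation=3);c=cv2.resize(sc[200:250,220:290],(280,200),interpolation=3)
cv2.imwrite('pics/c10.png',cv2.hconcat([a,cv2.vconcat([b,c])]))
# real fingertip height when holding the pin (frame 6; TCP .0222)
P=np.array([.43853,-.05248,.02224]); s6=dict(position=P,ee_rot=[.7071,.7071,0,0])
o,d=ray('wrist',298.6,235.1,s6); print('tip z wrist',o+d*(-.0415-o[1])/d[1])
o,d=ray('side',265+ (575-420)/380*55,215+262/484*70); print('tip z side',o+d*(-.0635-o[1])/d[1])
print('head',tri(ray('wrist',319,189.3,dict(position=[.5229,.1816,.1491],ee_rot=[.7071,.7071,.0004,.0002])),ray('side',301.7,190.5)))
E
```

```text
9.5 [0.4134 0.2514 0.1477] [ 0.6567  0.7542 -0.0013 -0.0001] 0.0339947532393503 [ 0.5467  0.2178 -0.32    1.0355 -0.0005  1.9796]
tip z wrist [ 0.4285 -0.0415  0.0622]
tip z side [ 0.4232 -0.0635  0.0704]
head (array([0.5231, 0.1805, 0.0677]), np.float64(0.0001690777732159189))
```

View pics/c10.png

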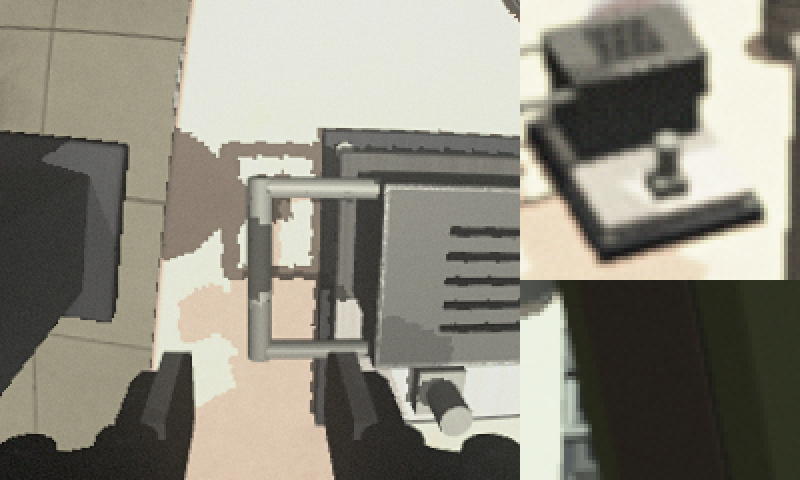

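The crop shows the bar vertical at column 260 with its arms at rows 188 and 350, so its middle is at pixel (320,194.5). The tool is aligned with it, and the pin stands seated in the bush.

```bash
python3 - <<'E'
from h import *
import json; np.set_printoptions(precision=4,suppress=True)
s=json.load(open('s10.json')); P=lambda u,v,z: onz('wrist',190+u/2,60+v/2,z,s)
for u,v in((260,188),(260,350),(260,269)): print(P(u,v,.092))
p=P(260,269,.092); print('tool',totool(p,s))
print('side/wrist h', tri(ray('wrist',320,194.5-40.5,s),ray('scene',231,237.6)),tri(ray('wrist',320,194.5+40,s),ray('scene',263.5,235.8)))
E
```

```text
[0.4092 0.2857 0.092 ]
[0.4186 0.2186 0.092 ]
[0.4137 0.2535 0.092 ]
tool [ 2.1675  0.7577 55.6798]
side/wrist h (array([0.4089, 0.2868, 0.0956]), np.float64(0.0005004031958879435)) (array([0.4198, 0.2156, 0.0891]), np.float64(0.002185454485754806))
```

servo_tool(increments=[{"hand": 0.2, "delta_pos": [2, 0.6, 30], "turn": [0, 0, 0]}, {"hand": 0.2, "delta_pos": [2, 0.6, 60], "turn": [0, 0, 0]}, {"hand": 0.2, "delta_pos": [2, 0.6, 85], "turn": [0, 0, 0]}, {"hand": 0.2, "delta_pos": [2, 0.6, 100], "turn": [0, 0, 0]}, {"hand": 0.2, "delta_pos": [2, 0.6, 110], "turn": [0, 0, 0]}, {"hand": 0.2, "delta_pos": [2, 0.6, 110], "turn": [0, 0, 0]}])

```text
time_s: 10.15
position: [0.4141, 0.2518, 0.0363]
ee_rot: [0.658, 0.753, -0.002, -0.001]
contact_force: [-0.5, -0.8, 0.0]
width: 0.0344
grip_force: 0.0
```

servo_tool(increments=[{"hand": 1, "delta_pos": [0, 0, 0], "turn": [0, 0, 0]}, {"hand": 1, "delta_pos": [0, 0, 0], "turn": [0, 0, 0]}, {"hand": 1, "delta_pos": [0, 0, 0], "turn": [0, 0, 0]}, {"hand": 1, "delta_pos": [0, 0, 0], "turn": [0, 0, 0]}, {"hand": 1, "delta_pos": [0, 0, 0], "turn": [0, 0, 0]}])

```text
time_s: 10.57
position: [0.413, 0.2529, 0.0392]
ee_rot: [0.657, 0.753, -0.001, -0.001]
contact_force: [-3.9, 0.2, 1.5]
width: 0.0083
grip_force: 58.5
```

servo_tool(increments=[{"hand": 1, "delta_pos": [0, 1, -6], "turn": [0, 0, 0]}, {"hand": 1, "delta_pos": [0, 3.1, -14.8], "turn": [0, 0, 0]}, {"hand": 1, "delta_pos": [0, 7.8, -29.3], "turn": [0, 0, 0]}, {"hand": 1, "delta_pos": [0, 13.8, -43.2], "turn": [0, 0, 0]}, {"hand": 1, "delta_pos": [0, 21.2, -56.5], "turn": [0, 0, 0]}, {"hand": 1, "delta_pos": [0, 21.2, -56.5], "turn": [0, 0, 0]}])

```text
time_s: 11.07
position: [0.4349, 0.2561, 0.0986]
ee_rot: [0.657, 0.753, -0.001, -0.001]
contact_force: [-10.7, -2.4, 3.7]
width: 0.0075
grip_force: 59.1
```

servo_tool(increments=[{"hand": 1, "delta_pos": [0, 8.7, -12.5], "turn": [0, 0, 0]}, {"hand": 1, "delta_pos": [0, 18.6, -24], "turn": [0, 0, 0]}, {"hand": 1, "delta_pos": [0, 29.6, -34.5], "turn": [0, 0, 0]}, {"hand": 1, "delta_pos": [0, 41.5, -43.8], "turn": [0, 0, 0]}, {"hand": 1, "delta_pos": [0, 54.4, -51.9], "turn": [0, 0, 0]}, {"hand": 1, "delta_pos": [0, 68, -58.7], "turn": [0, 0, 0]}, {"hand": 1, "delta_pos": [0, 68, -58.7], "turn": [0, 0, 0]}])

```text
time_s: 11.65
position: [0.5081, 0.2662, 0.1592]
ee_rot: [0.658, 0.753, 0.004, 0.003]
contact_force: [-2.4, -3.1, 11.9]
width: 0.0072
grip_force: 61.9
```

servo_tool(increments=[{"hand": 1, "delta_pos": [0, 14.2, -6.5], "turn": [0, 0, 0]}, {"hand": 1, "delta_pos": [0, 28.8, -11], "turn": [0, 0, 0]}, {"hand": 1, "delta_pos": [0, 43.8, -13.5], "turn": [0, 0, 0]}, {"hand": 1, "delta_pos": [0, 58.9, -14.5], "turn": [0, 0, 0]}, {"hand": 1, "delta_pos": [0, 74.1, -14], "turn": [0, 0, 0]}, {"hand": 1, "delta_pos": [0, 89.2, -12], "turn": [0, 0, 0]}, {"hand": 1, "delta_pos": [0, 96, -10], "turn": [0, 0, 0]}, {"hand": 1, "delta_pos": [0, 96, -10], "turn": [0, 0, 0]}])

```text
time_s: 12.32
position: [0.6025, 0.2792, 0.1663]
ee_rot: [0.658, 0.753, 0.003, 0.002]
contact_force: [0.4, -1.1, 5.2]
width: 0.0074
grip_force: 59.8
```

servo_tool(increments=[{"hand": 0.2, "delta_pos": [0, 0, 0], "turn": [0, 0, 0]}, {"hand": 0.2, "delta_pos": [0, 0, 0], "turn": [0, 0, 0]}, {"hand": 0.2, "delta_pos": [0, 0, 0], "turn": [0, 0, 0]}, {"hand": 0.2, "delta_pos": [0, 0, -8], "turn": [0, 0, 0]}, {"hand": 0.2, "delta_pos": [0, 0, -20], "turn": [0, 0, 0]}, {"hand": 0.2, "delta_pos": [0, 0, -45], "turn": [0, 0, 0]}, {"hand": 0.2, "delta_pos": [0, 0, -70], "turn": [0, 0, 0]}, {"hand": 0.2, "delta_pos": [0, 0, -70], "turn": [0, 0, 0]}])

```text
time_s: 12.98
position: [0.6006, 0.2799, 0.2404]
ee_rot: [0.657, 0.754, 0.004, 0.002]
contact_force: [1.1, 0.2, 0.9]
width: 0.034
grip_force: 0.0
```

servo_tool(increments=[{"hand": 0.2, "delta_pos": [0, -30, 0], "turn": [0, 0, -0.12]}, {"hand": 0.2, "delta_pos": [-1, -60, 0], "turn": [0, 0, -0.24]}, {"hand": 0.2, "delta_pos": [-2, -91, 0], "turn": [0, 0, -0.36]}, {"hand": 0.2, "delta_pos": [-2, -91, 0], "turn": [0, 0, -0.48]}, {"hand": 0.2, "delta_pos": [-2, -91, 5], "turn": [0, 0, -0.6]}, {"hand": 0.2, "delta_pos": [-2, -91, 10], "turn": [0, 0, -0.72]}, {"hand": 0.2, "delta_pos": [-2, -91, 15], "turn": [0, 0, -0.84]}, {"hand": 0.2, "delta_pos": [-2, -91, 20], "turn": [0, 0, -0.96]}, {"hand": 0.2, "delta_pos": [-2, -91, 25], "turn": [0, 0, -1.08]}, {"hand": 0.2, "delta_pos": [-2, -91, 30], "turn": [0, 0, -1.2]}, {"hand": 0.2, "delta_pos": [-2, -91, 40], "turn": [0, 0, -1.32]}, {"hand": 0.2, "delta_pos": [-2, -91, 50], "turn": [0, 0, -1.44]}, {"hand": 0.2, "delta_pos": [-2, -91, 60], "turn": [0, 0, -1.56]}, {"hand": 0.2, "delta_pos": [-2, -91, 60], "turn": [0, 0, -1.571]}, {"hand": 0.2, "delta_pos": [-2, -91, 60], "turn": [0, 0, -1.571]}])

```text
time_s: 14.23
position: [0.508, 0.2642, 0.1739]
ee_rot: [-0.067, 0.998, -0.0, -0.001]
contact_force: [0.6, 0.5, 0.2]
width: 0.0343
grip_force: 0.0
```

```bash
python3 - <<'E'
from h import *
import json; np.set_printoptions(precision=4,suppress=True)
s=arm.sense(); print(s['time_s'],s['position'],s['ee_rot'],s['width'],s['q'])
w=arm.camera('wrist');sd=arm.camera('side');sc=arm.camera('scene')
json.dump({k:np.array(v).tolist() for k,v in s.items()},open('s11.json','w'))
for n,i in(('w',w),('s',sd),('c',sc)): cv2.imwrite(f'pics/{n}11.png',i)
a=cv2.resize(w[60:300,190:450],(520,480),interpolation=3);b=cv2.resize(sd[140:220,260:340],(280,280),interpolation=3);c=cv2.resize(sc[180:250,220:290],(280,280),interpolation=3)
cv2.imwrite('pics/c11.png',cv2.hconcat([cv2.copyMakeBorder(a,0,80,0,0,0),cv2.vconcat([b,c])]))
E
```

```text
14.2333 [0.508  0.2642 0.1739] [-0.0669  0.9978 -0.0003 -0.0006] 0.03426962071627554 [ 0.4795  0.3512 -0.0586  1.1623 -0.      0.3457]
```

View pics/c11.png

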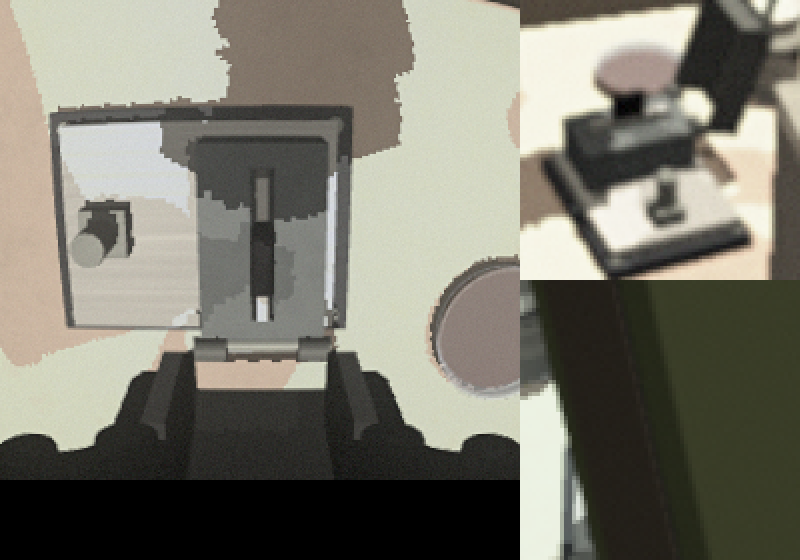

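The cover stands open and the pin is seated. The plate is in the slot at column 262, with its ends at crop rows 170–320 and the black tab over rows 222–297.

```bash
python3 - <<'E'
from h import *
import json; np.set_printoptions(precision=4,suppress=True)
s=json.load(open('s11.json')); P=lambda u,v,z: onz('wrist',190+u/2,60+v/2,z,s)
print('tab low end',P(262,222,.077),'tab far top end',P(262,297,.098))
print('slot ends',P(263,168,.067),P(262,322,.067),'mid',(P(263,168,.067)+P(262,322,.067))/2)
m=(P(262,222,.077)+P(262,297,.098))/2; m[2]=.098; print(m,totool(m,s))
print('block',P(198,142,.067),P(329,142,.067),P(204,335,.067),P(327,333,.067))
print('yaw tool',np.degrees(np.arctan2(*R.from_quat(s['ee_rot']).as_matrix()[[1,0],0])))
g=cv2.cvtColor(cv2.imread('pics/s11.png'),6); print(g[162:182,282:300])
g=cv2.cvtColor(cv2.imread('pics/w11.png'),6); print(g[164:214:2,310:334])
E
```

```text
tab low end [0.4961 0.2641 0.077 ] tab far top end [0.5246 0.2679 0.098 ]
slot ends [0.4728 0.2614 0.067 ] [0.5487 0.2713 0.067 ] mid [0.5108 0.2664 0.067 ]
[0.5104 0.266  0.098 ] [-2.6968  1.5267 75.9038]
block [0.4646 0.23   0.067 ] [0.4564 0.29   0.067 ] [0.5597 0.2434 0.067 ] [0.5504 0.3045 0.067 ]
yaw tool -172.32990600990655
[[134 143 152 158 162 159 155 156 158 155 158 157 156 159 156 154 157 156]
 [107 116 137 153 154 159 155 156 156 159 155 155 155 156 156 156 156 154]
 [111  97 108 129 144 149 151 155 157 151 150 149 147 152 156 158 163 152]
 [155 105  91  98 108 123 130 135 139 126 119 114 113 126 141 149 149 142]
 [211 158 109  84  78  79  86  97  92  82  70  63  62  88 116 127 136 127]
 [239 216 168 122  70  46  42  45  44  38  31  18  31  68  96 125 135 139]
 [245 243 229 186 105  28  20  19  20  11  15   4  26  72 108 138 146 152]
 [246 244 243 209 121  34   5  12   6   7   7  10  29  74 123 161 170 182]
 [238 234 225 184  98  30   3   2   9   7   5  11  32  87 141 174 189 207]
 [188 181 174 139  77  25   6  10   2  12   9   8  43  98 152 176 176 183]
 [108 120 131 117
[... 2559 characters left out ...]
13 113 113 113  60  45  55  51  51  53  53  54  51  45  44  44 101
  118 112 115 109 113 110]
 [119 111 120 127 118  64  51  53  54  54  58  55  51  49  48  46  39 108
  112 114 115 114 111 111]
 [113 117 124 135 132  66  51  51  59  54  54  52  51  50  49  45  44 101
  114 115 117 115 109 110]
 [127 131 131 136 130  67  51  54  55  49  52  48  49  45  50  43  42 104
  110 112 111 110 113 112]
 [129 132 131 134 132  83  56  49 107 143 138 136 140 115  72  54  76 109
  114 108 112 112 109 108]
 [129 131 135 137 129  92  55  56 160 217 196 194 196 157  94  59  90 110
  113 124 135 129 134 127]
 [131 134 130 132 135 106  69  56 159 218 215 210 210 173 104  55  88 124
  124 133 130 132 131 129]]
```

servo_tool(increments=[{"hand": 0.2, "delta_pos": [-2.5, 1.5, 35], "turn": [0, 0, 0]}, {"hand": 0.2, "delta_pos": [-2.5, 1.5, 70], "turn": [0, 0, 0]}, {"hand": 0.2, "delta_pos": [-2.5, 1.5, 100], "turn": [0, 0, 0]}, {"hand": 0.2, "delta_pos": [-2.5, 1.5, 120], "turn": [0, 0, 0]}, {"hand": 0.2, "delta_pos": [-2.5, 1.5, 131], "turn": [0, 0, 0]}, {"hand": 0.2, "delta_pos": [-2.5, 1.5, 131], "turn": [0, 0, 0]}, {"hand": 0.2, "delta_pos": [-2.5, 1.5, 131], "turn": [0, 0, 0]}])

```text
time_s: 14.97
position: [0.511, 0.2663, 0.0433]
ee_rot: [-0.068, 0.998, -0.0, -0.0]
contact_force: [0.2, 0.4, 0.6]
width: 0.0341
grip_force: 0.0
```

servo_tool(increments=[{"hand": 1, "delta_pos": [0, 0, 0], "turn": [0, 0, 0]}, {"hand": 1, "delta_pos": [0, 0, 0], "turn": [0, 0, 0]}, {"hand": 1, "delta_pos": [0, 0, 0], "turn": [0, 0, 0]}, {"hand": 1, "delta_pos": [0, 0, 0], "turn": [0, 0, 0]}, {"hand": 1, "delta_pos": [0, 0, 0], "turn": [0, 0, 0]}, {"hand": 1, "delta_pos": [0, 0, 0], "turn": [0, 0, 0]}])

```text
time_s: 15.47
position: [0.5126, 0.2669, 0.045]
ee_rot: [-0.068, 0.998, 0.001, 0.002]
contact_force: [0.0, -1.3, 6.8]
width: 0.0082
grip_force: 62.2
```

servo_tool(increments=[{"hand": 1, "delta_pos": [0, 0, -5], "turn": [0, 0, 0]}, {"hand": 1, "delta_pos": [0, 0, -12], "turn": [0, 0, 0]}, {"hand": 1, "delta_pos": [0, 0, -20], "turn": [0, 0, 0]}, {"hand": 1, "delta_pos": [0, 0, -30], "turn": [0, 0, 0]}, {"hand": 1, "delta_pos": [0, 0, -40], "turn": [0, 0, 0]}, {"hand": 1, "delta_pos": [0, 0, -52], "turn": [0, 0, 0]}, {"hand": 1, "delta_pos": [0, 0, -65], "turn": [0, 0, 0]}, {"hand": 1, "delta_pos": [0, 0, -80], "turn": [0, 0, 0]}, {"hand": 1, "delta_pos": [0, 0, -95], "turn": [0, 0, 0]}, {"hand": 1, "delta_pos": [0, 0, -95], "turn": [0, 0, 0]}, {"hand": 1, "delta_pos": [0, 0, -95], "turn": [0, 0, 0]}])

```text
time_s: 16.38
position: [0.5119, 0.2668, 0.1394]
ee_rot: [-0.068, 0.998, 0.001, 0.001]
contact_force: [-0.5, -0.7, -1.1]
width: 0.0083
grip_force: 61.2
```

```bash
python3 - <<'E'
from h import *
import json; np.set_printoptions(precision=4,suppress=True)
s=arm.sense(); print(s['time_s'],s['position'],s['ee_rot'],s['width'],s['grip_force'])
w=arm.camera('wrist');sd=arm.camera('side')
cv2.imwrite('pics/w12.png',w);cv2.imwrite('pics/s12.png',sd)
g=cv2.cvtColor(w,6); print(g[150:300:5,285:360:4])
# light plate from stored side/wrist1 views: white top blob
for n,f,roi in(('side','side1.png',(295,350,275,345)),('wrist','wrist1.png',(245,330,265,365))):
    i=cv2.imread('pics/'+f); g=cv2.cvtColor(i,6); r0,r1,c0,c1=roi
    m=(g[r0:r1,c0:c1]<70).astype(np.uint8); k,l,st,ce=cv2.connectedComponentsWithStats(m); j=1+st[1:,4].argmax()
    cn=max(cv2.findContours((l==j).astype(np.uint8),0,2)[0],key=cv2.contourArea); b=cv2.minAreaRect(cn); print(n,st[j],np.array(b[0])+[c0,r0],b[1:])
    u,v=np.array(b[0])+[c0,r0]; print(onz(n,u,v,.012,json.load(open('s1.json'))))
E
```

```text
16.3833 [0.5119 0.2668 0.1394] [-0.0681  0.9977  0.0006  0.0013] 0.008256776577696731 61.238064765930176
[[ 73  70  73  65  69  58  68  56  53  49  62  68  67  70  64  70  65  68
  112]
 [ 74  74  58  54  50  50  74  58  55  52  59  68  69  64  70  64  67  70
  107]
 [ 76  57  56  57  53  53  70  61  57  56  45  63  64  68  71  69  69  67
  207]
 [ 73  71  61  59  52  58  70  60  68  63  51  62  69  65  66  69  70  70
  207]
 [ 71  74  61  57  98  55  70  52  63  60  56  66  69  64  72  66  66  67
  202]
 [107 122 113 109 109  68  69  54  59  62  59  67  64  69  66  68  72  71
  204]
 [113 111 110 107 110 110 125  70 107 100  70  65  65  66  69  71  92 130
  203]
 [111 111 109 107 110 106 118  62 104 105  76  97 126 126 125 123 122 121
  205]
 [112 111 106 109 105 107 109  68 106 106  72 115 109 122 124 122 122 122
  207]
 [108 112 111 109 107 110 107  63 106 108  71  83 102 105 107 125 126 121
  206]
 [111 106 108 114 108 111 108  70 105 105  67 105 102 104 103 120 120 127
  202]
 [110 109 111 108 111 107 110  68  99 108  70 107 104 107 105 123 121 123
  208]
 [108 108 108 108 109 1
[... 1003 characters left out ...]
 56  55  45  30  31
   34]
 [ 32  32  28  29  29  40  25  26  27  20  22  27  33  31  24  31  26  38
   27]
 [ 27  27  32  32  26  29  30  23  17  24  24  24  21  28  32  26  27  38
   34]
 [ 32  31  30  31  29  28  27  25  28  16  30  21  21  21  30  29  26  31
   25]
 [ 23  28  23  22  20  32  28  44 172 170  34  24  25  21  21  26  28  33
   31]
 [ 29  31  23  23  24  24  16  37 135 128  29  25  28  25  24  24  28  28
   29]]
side [  6  19  58  36 217] [305.3631 337.2574] ((60.73883819580078, 29.03306007385254), 19.384517669677734)
[ 0.4126 -0.2802  0.012 ]
wrist [  9   9  82  68 995] [315.4042 288.0391] ((63.66653823852539, 79.35416412353516), 86.24827575683594)
[ 0.4295 -0.2338  0.012 ]
```

servo_tool(increments=[{"hand": 1, "delta_pos": [12, -5, 0], "turn": [0, 0, 0]}, {"hand": 1, "delta_pos": [30, -20, 0], "turn": [0, 0, 0]}, {"hand": 1, "delta_pos": [45, -45, 0], "turn": [0, 0, 0]}, {"hand": 1, "delta_pos": [58, -75, 0], "turn": [0, 0, 0]}, {"hand": 1, "delta_pos": [68, -105, 0], "turn": [0, 0, 0]}, {"hand": 1, "delta_pos": [77, -135, 0], "turn": [0, 0, 0]}, {"hand": 1, "delta_pos": [85, -165, 0], "turn": [0, 0, 0]}, {"hand": 1, "delta_pos": [92, -195, 0], "turn": [0, 0, 0]}, {"hand": 1, "delta_pos": [99, -225, 0], "turn": [0, 0, 0]}, {"hand": 1, "delta_pos": [106, -255, 0], "turn": [0, 0, 0]}, {"hand": 1, "delta_pos": [112, -285, 0], "turn": [0, 0, 0]}, {"hand": 1, "delta_pos": [118, -315, 0], "turn": [0, 0, 0]}, {"hand": 1, "delta_pos": [124, -345, 0], "turn": [0, 0, 0]}, {"hand": 1, "delta_pos": [130, -375, 0], "turn": [0, 0, 0]}, {"hand": 1, "delta_pos": [136, -405, 0], "turn": [0, 0, 0]}, {"hand": 1, "delta_pos": [141, -435, 0], "turn": [0, 0, 0]}, {"hand": 1, "delta_pos": [146, -462, 0], "turn": [0, 0, 0]}, {"hand": 1, "delta_pos": [149, -483, 4], "turn": [0, 0, 0]}, {"hand": 1, "delta_pos": [150, -492, 9], "turn": [0, 0, 0]}, {"hand": 1, "delta_pos": [150, -494, 12], "turn": [0, 0, 0]}])

```text
time_s: 18.15
position: [0.4286, -0.2446, 0.1246]
ee_rot: [-0.067, 0.998, 0.0, -0.001]
contact_force: [-0.3, 0.4, -1.0]
width: 0.0084
grip_force: 61.2
```

servo_tool(increments=[{"hand": 1, "delta_pos": [0, 0, 0], "turn": [0, 0, 0]}, {"hand": 1, "delta_pos": [0, 0, 0], "turn": [0, 0, 0]}, {"hand": 1, "delta_pos": [0, 0, 0], "turn": [0, 0, 0]}, {"hand": 1, "delta_pos": [0, 0, 0], "turn": [0, 0, 0]}, {"hand": 1, "delta_pos": [0, 0, 0], "turn": [0, 0, 0]}, {"hand": 1, "delta_pos": [0, 0, 0], "turn": [0, 0, 0]}])

```text
time_s: 18.65
position: [0.4297, -0.243, 0.1264]
ee_rot: [-0.069, 0.998, -0.0, 0.0]
contact_force: [0.9, 0.3, -1.6]
width: 0.0083
grip_force: 61.2
```

```bash
python3 - <<'E'
from h import *
import json; np.set_printoptions(precision=4,suppress=True)
s=arm.sense(); print(s['time_s'],s['position'],s['ee_rot'],s['width'],s['grip_force'],np.abs(s['dq']).max())
w=arm.camera('wrist');sd=arm.camera('side')
cv2.imwrite('pics/w13.png',w);cv2.imwrite('pics/s13.png',sd)
g=cv2.cvtColor(w,6)
m=(g[100:260,230:410]>150).astype(np.uint8); k,l,st,ce=cv2.connectedComponentsWithStats(m)
for j in range(1,k):
    if st[j,4]>150: print(st[j]+[230,100,0,0,0],onz('wrist',*(ce[j]+[230,100]),.012,s))
print(g[120:300:6,230:410:6])
a=cv2.imread('pics/s11.png').astype(int);d=np.abs(a-sd).sum(2)[140:215,255:345]; print('side housing change',(d>120).sum())
E
```

```text
18.65 [ 0.4297 -0.243   0.1264] [-0.0686  0.9976 -0.0001  0.0002] 0.008303805939766673 61.219550371170044 0.0047686852989291964
[ 230  100   79  160 6847] [ 0.4429 -0.3075  0.012 ]
[ 331  117   79  143 5307] [ 0.4455 -0.1709  0.012 ]
[ 272  151   43   72 2815] [ 0.4429 -0.268   0.012 ]
[ 326  154   43   72 2340] [ 0.4405 -0.2139  0.012 ]
[[181 181 180 181 183 181 186 119  76 190 118  77  80  75  76  76  76 108
  108 108 105 107 110 109 193 195 112 159 146  96]
 [181 183 181 182 182 182  76  45  41  40  42  40  44  47  33  43  39  40
   42  34  39  55  72  87 102 108 108 108 201 196]
 [181 180 180 180 181 180  70  43  81  87  84  87  86  83  66  56  61  48
   41  37  38  47  47  41  48 110 106 107 201 198]
 [184 181 179 178 180 179  51  46  82  87  84  83  82  82  81 116 116 116
  123 122 119 117 120 122  41 112 109 110 200 200]
 [180 178 182 180 181 179  47  51  87  86  84  84  83  87 119 118 117 117
  118 118 120 118 119 122  47 111 110 111 200 197]
 [144 183 180 183 181 182  52  76 117  88  82  80  87 121 116 116 116 118
  117 119 118 117 117 121  46 201 200 200 198 198]
 [180 179 
[... 2315 characters left out ...]
  56  59  46  45 205 198 197 198 202 201 200 200]
 [199 201 197 201 199 200 199 198  44  46  37  63  61  37  32  36  42  35
   57  45  39  39 178 200 198 199 203 196 198 199]
 [ 74 147 168 199 195 200 198  98  34  38  35  38  33  39  33  30  35  33
   36  34  35  33  36 195 199 199 199 204 159 163]
 [ 43  39  41  39 199 200 208  40  39  39  37  34  36  36  29  27  32  36
   33  33  34  37  40  36 203 202 165  41  40  48]
 [ 41  36  40  37  38  36  44  35  26  32  32  32  33  28 129 175 207  32
   34  27  33  38  31  37  38  36  38  42  42  45]
 [ 35  40  36  34  30  28  29  30  31  26  34  31  34  33 130 169 204  31
   35  26  32  29  27  36  37  36  34  39  45  41]]
side housing change 3057
```

```bash
python3 - <<'E'
from h import *
s=arm.sense()
c=np.mean([onz('wrist',*p,.012,s) for p in((266,124),(374,138),(366,230),(268,222))],axis=0); print(c,s['position'])
if np.linalg.norm(c[:2]-s['position'][:2])<.02: print(arm.close_job())
E
```

```text
[ 0.43139376 -0.24366776  0.012     ] [ 0.42963368 -0.24323177  0.12633755]
the job is handed in; nothing more can be done
None
```

I handed the job in at about 19 s: the pin is home in the bush, the cover is open, and the filter plate is held upright about 10 cm over the middle of the light plate. I did not see the verdict.

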